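Draw the copper sheet forward to the tape line

ROBOT

A 7-joint arm with a two-finger parallel gripper is mounted at the origin on a cart in front of the work surface, level with it; the furniture and walls round the work are solid. World frame = base frame: x ahead of the robot, y to its left, z up, the work surface at z = 0. Lengths are in m, angles in rad, forces in N, time in s.
With the tool pointing down it reaches from about 0.4 to 0.85 m from the base axis. Payload 4.4 kg.
Tool frame: the origin (TCP) lies on the centre line of the jaws, within the pads' length; the fingertips stand 11 mm ahead of it and the grasp point (between the pads) lies 8 mm behind it; z points along the fingers, y is the line along which they close (so a half turn about z gives the same grasp; the last joint's range is limited). The gripper opens to 94 mm and grips with 3 to 60 N. Pads are 16 mm wide; open, the fingers measure 119 mm over their backs; the gripper's body (75 mm by 177 mm) begins 78 mm behind the grasp point.
Start: joints at [-1.269, 0.628, 0.038, 1.517, -0.027, 0.996, -0.02], TCP at [0.234, 0.607, 0.216] pointing down, gripper open.
Joint ranges: [-3.06, 3.06], [-0.37, 2.12], [-1.25, 1.32], [0.18, 2.47], [-1.1, 4.24], [0.23, 1.98], [-2.94, 2.94]. Speed limits (rad/s): [2.57, 2.57, 3.14, 3.14, 3.14, 3.14, 3.14].

INTERFACE

Orientations are given as a unit quaternion [x, y, z, w].
In Python, from rig import ctrl gives the robot as it stands. Calls block until the motion is done:
- ctrl.move_ptp(position, orientation): joint-space move of the TCP to a pose.
- ctrl.line_to(position, frame=None, velocity=0.15, contact_N=None): straight line of the TCP; frame=None keeps the orientation; velocity is the mean speed in m/s. With contact_N (N) it stops when the force on the tool has changed by that much, and returns True; else False.
- ctrl.move_joints(angles): joint-space move.
- ctrl.set_gripper(opening, force=None): opening from 0.0 (shut) to 1.0 (fully open); force is the grip in N (None keeps the last); returns when the fingers have stopped.
- ctrl.pause(seconds).
- ctrl.solve_ik(position, orientation): joint angles nearest the present ones, or None.
- ctrl.state(): the state.
- ctrl.grab_frame(name): name is "scene" or "side" or "wrist"; returns a dict with "image" (420x560x3 uint8, red, green, blue), "fx", "fy", "cx", "cy" (pixels), "world_to_cam" (4x4, takes a point from world to camera coordinates). Camera axes: x right, y up, looking along -z (the intrinsics and any distortion apply to the point x, -y, -z); pixel columns grow to the right and rows downward; lengths in m; the calibration is good to about 2 mm. A picture is of the moment at which its call begins. There is no depth.
A pose or a line that the arm cannot do raises ctrl.IKError and nothing moves.
- ctrl.hand_in(): hands the job in; it is judged then, once.
The state is a dict: "clock": time; "q": joint angles; "joint_velocities": joint speeds; "joint_efforts": joint torques, N m; "tool_pos": TCP position; "tool_rot": TCP orientation; "wrist_force": force on the tool from outside, world axes, zero at the start; "wrist_torque": the same for the moment, N m; "width": opening from 0.0 (shut) to 1.0 (fully open); "gripper_force": force on a finger pad.
Only numpy, scipy, OpenCV 4.12 (cv2) and the standard library are available. Lean on these libraries where they do the work, as an engineer would, in place of code of your own. Each camera call takes 0.05 s, during which the arm holds its last target. There are 200 camera calls.

TASK

Of the three oblong metal sheets lying on the bench, draw the copper one toward you, pressing down on its top and sliding it over the bench without lifting it, until its near edge lies on the strip of blue tape, parallel to it and about over its middle line. Leave it lying flat there and let go; do not move the brass and silver-grey sheets.

Things in the scene. Friction and masses are not known exactly. Their poses are not given: they have to be found in the camera images.
- copper_sheet: oblong sheet of orange-red copper, 90 mm (x) by 60 mm (y), 3 mm thick, about 0.15 kg, lying loose on the bench (z = 0). Origin at the centre of its underside, near edge 45 mm along -x, z up. Smooth film below slides easily on the bench (friction about 0.2); the matt top grips the gripper's tips well (about 0.9), so tips pressed on top with 5 to 15 N drag it along.
- brass_sheet: oblong sheet of brass (yellow), same size and axes as the copper one; not to be moved. The three sheets lie side by side in a row beyond the tape, in any order, 120 mm or so from centre to centre
- silver_sheet: oblong sheet of pale silver-grey metal, same size and axes as the copper one; not to be moved
- tape_mid (a point): middle point of a straight strip of blue masking tape stuck flat on the bench on the robot's side of the sheets, 360 mm long (along this point's y) and 25 mm wide; paper-thin, nothing catches on it. x points across it, away from the robot toward the sheets: a sheet whose near edge lies on the tape's middle line has its centre 45 mm along +x from that line

How it is judged:
On the way:
1. the copper sheet is being drawn by fingers that press on its top (contact force between the fingers and copper_sheet above 0.5 N and distance of copper_sheet from where it was at the start of the episode above 0.01 m and x of the grasp point in the frame of copper_sheet between -0.06 and 0.045 m and y of the grasp point in the frame of copper_sheet between -0.05 and 0.05 m), for 0.1 s.
At the end, for the whole second after the job is handed in: The copper sheet lies flat on the bench and at rest, the middle of its near edge within 14 mm of the tape's middle line and within the tape's length, its near edge parallel to the tape within 10 degrees (x of copper_sheet in the frame of tape_mid between 0.031 and 0.059 m and y of copper_sheet in the frame of tape_mid between -0.17 and 0.17 m and angle between the x axis of copper_sheet and the x axis of tape_mid, either way round below 0.18 rad and height (world z) of copper_sheet below 0.006 m and angle between copper_sheet's own z axis and vertical below 0.06 rad and linear speed of copper_sheet below 0.01 m/s); the robot touches nothing.
It fails at once if the copper sheet is lifted off the bench (more than 20 mm) (height (world z) of copper_sheet above 0.02 m).
It fails at once if the brass sheet is moved more than 20 mm (distance of brass_sheet from where it was at the start of the episode above 0.02 m).
It fails at once if the silver-grey sheet is moved more than 20 mm (distance of silver_sheet from where it was at the start of the episode above 0.02 m).
It also fails if it takes over 32 s, if anything falls off the work surface, if the arm or the gripper's body presses on something with over 40 N, if the wrist force passes 120 N, or if a joint passes its speed limit or range.

## Working session

There is one attempt and no reset: what is moved stays moved. The work goes in short steps, each a Python script; the robot and the scene stay as the last script left them, time stands still between calls to the robot, and variables do not carry over. Pictures are saved under pics/ and viewed, at most 10 in all, crops included, and the job is handed in when it is done.

```bash
mkdir -p pics; ls; python3 - <<'E'
from rig import ctrl
import cv2,json
s=ctrl.state(); print({k:s[k] for k in("clock","tool_pos","tool_rot","wrist_force","width")})
ims=[]
for n in("scene","side"):
    f=ctrl.grab_frame(n); ims.append(f["image"])
    print(n,{k:v for k,v in f.items() if k!="image"})
    cv2.imwrite(f"pics/{n}0.png",f["image"][:,:,::-1])
E
```

```text
pics
{'clock': 0.0, 'tool_pos': array([0.23348422, 0.60595442, 0.21557953]), 'tool_rot': array([ 1.82851847e-01,  9.83140052e-01, -9.06511708e-04, -1.38273715e-04]), 'wrist_force': array([-0.47999193,  0.03870856,  0.51959545]), 'width': 1.0009263032287425}
scene {'fx': 429.93755739289173, 'fy': 429.93755739289173, 'cx': 280.6725416174593, 'cy': 203.1755005786857, 'world_to_cam': array([[ 0.43286591, -0.90125776,  0.01901475, -0.24574645],
       [ 0.56596831,  0.28812639,  0.77243968, -0.38557384],
       [-0.7016459 , -0.32360106,  0.63480342, -0.45376202],
       [ 0.        ,  0.        ,  0.        ,  1.        ]])}
side {'fx': 533.5391623675584, 'fy': 533.5391623675584, 'cx': 273.959799543088, 'cy': 207.60813345651718, 'world_to_cam': array([[-0.60932964, -0.79261236, -0.02197805,  0.39527057],
       [ 0.28529266, -0.2450151 ,  0.9265936 , -0.22426303],
       [-0.7398145 ,  0.55833076,  0.37542145, -0.50635924],
       [ 0.        ,  0.        ,  0.        ,  1.        ]])}
```

View pics/scene0.png

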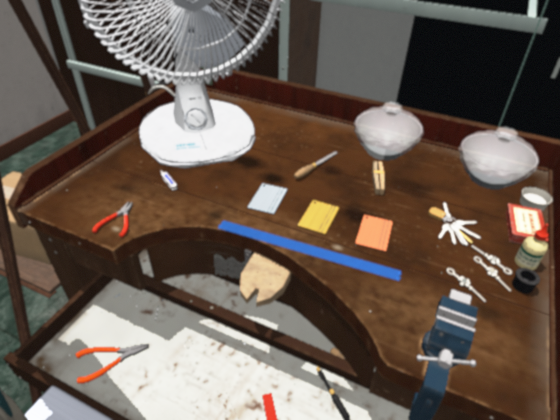

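View pics/side0.png

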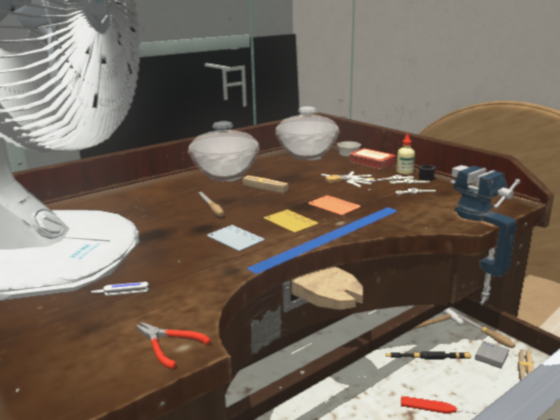

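The scene view shows silver (267,198), brass (318,216) and copper (375,232), with blue tape from (220,226) to (400,274). The side view shows the same row, with copper at (334,205).

```bash
cat > vis.py <<'E'
import cv2, numpy as np
def ray(f,px,z):
    """pixels -> world points on plane z"""
    W=f["world_to_cam"]; R,t=W[:3,:3],W[:3,3]; C=-R.T@t
    px=np.atleast_2d(np.float64(px))
    d=np.c_[(px[:,0]-f["cx"])/f["fx"],-(px[:,1]-f["cy"])/f["fy"],-np.ones(len(px))]@R
    return C+d*((z-C[2])/d[:,2])[:,None]
HSV={"copper":((3,110,130),(15,255,255)),"brass":((20,110,110),(30,255,255)),"tape":((105,140,90),(120,255,255)),"silver":((90,10,150),(108,90,255))}
def rect(f,name,z,dist=None,roi=None):
    """world min-area rect (centre, axis angle of long side, size) of the named thing"""
    hsv=cv2.cvtColor(f["image"],cv2.COLOR_RGB2HSV)
    m=cv2.inRange(hsv,*map(np.array,HSV[name]))
    if roi is not None:
        k=np.zeros_like(m); x0,x1,y0,y1=roi; k[y0:y1,x0:x1]=1; m=m*k
    cs,_=cv2.findContours(m,cv2.RETR_EXTERNAL,cv2.CHAIN_APPROX_NONE)
    c=max(cs,key=cv2.contourArea)
    P=ray(f,c[:,0,:],z)[:,:2]
    (x,y),s,a=cv2.minAreaRect((P*1000).astype(np.float32))
    if s[0]<s[1]: a+=90; s=s[::-1]
    a=(a+90)%180-90
    return np.array([x,y])/1000,a,np.array(s),cv2.boundingRect(c)
E
python3 - <<'E'
from rig import ctrl
from vis import *
R={"scene":(180,420,170,290),"side":(200,410,180,280)}
for n in R:
    f=ctrl.grab_frame(n)
    for o in HSV: print(n,o,*rect(f,o,0 if o=="tape" else .003,roi=R[n]))
    C=-f["world_to_cam"][:3,:3].T@f["world_to_cam"][:3,3]; print(C)
E
```

```text
scene copper [ 0.66040216 -0.16332271] 6.348044395446777 [96.34349823 63.31510925] (355, 214, 38, 38)
scene brass [ 0.65422754 -0.04599083] 2.4166600704193115 [94.2750473  63.14276505] (298, 200, 41, 34)
scene tape [ 0.55654181 -0.05659358] -85.49496459960938 [362.43478394  25.10497093] (219, 221, 182, 59)
scene silver [0.65921985 0.07612106] 6.8227458000183105 [88.69461823 59.55411911] (249, 184, 37, 29)
[ 0.00621758 -0.25722476  0.59055502]
side copper [ 0.66160883 -0.16299918] 6.267777919769287 [97.05448151 68.86899567] (308, 195, 53, 20)
side brass [ 0.65535852 -0.04424316] 1.2085340023040771 [95.47240448 64.09265137] (264, 210, 54, 23)
side tape [ 0.55869788 -0.05703516] -85.55291843414307 [362.62304688  22.58926773] (249, 208, 146, 65)
side silver [0.66110602 0.05633297] -34.37177276611328 [22.65535736 10.79270744] (242, 231, 7, 6)
[-0.06978124  0.54106445  0.40658608]
```

```bash
python3 - <<'E'
from rig import ctrl
from vis import *
f=ctrl.grab_frame("scene"); g=ctrl.grab_frame("side")
print("base",ray(f,[(140,140),(200,163),(255,140)],0.01)[:,:2].round(3).tolist(), ray(g,[(140,235),(60,290)],.01)[:,:2].round(3).tolist())
print("cage @z.15,.25",[ray(f,[(180,80),(270,40)],z).round(3).tolist() for z in(.15,.25)],[ray(g,[(75,158),(143,60)],z).round(3).tolist() for z in(.15,.25)])
a=np.deg2rad(4.5)
from scipy.spatial.transform import Rotation as Ro
for k in(1,-1):
  q=(Ro.from_euler('z',np.deg2rad(6)+(k<0)*np.pi)*Ro.from_quat([1,0,0,0])).as_quat()
  for p in([.45,-.1,.25],[.64,-.165,.1],[.64,-.165,.012],[.59,-.169,.012]): print(k,ctrl.solve_ik(p,q))
E
```

```text
base [[0.714, 0.47], [0.697, 0.276], [0.85, 0.209]] [[0.764, 0.212], [0.662, 0.383]]
cage @z.15,.25 [[[0.81, 0.393, 0.15], [1.173, 0.329, 0.15]], [[0.627, 0.246, 0.25], [0.908, 0.196, 0.25]]] [[[0.837, 0.28, 0.15], [2.116, -0.433, 0.15]], [[0.484, 0.382, 0.25], [1.264, -0.053, 0.25]]]
1 [-0.59364304  0.53576028  1.13971797  1.99578317 -0.58816818  0.98978229
 -0.62918095]
1 [-0.16260015  0.882467    0.68672029  1.59724668 -0.66906598  0.90987995
 -0.69664053]
1 [-0.10431752  0.97766254  0.56852534  1.63014152 -0.71272459  0.75147931
 -0.6641276 ]
1 [-0.06029653  0.91357363  0.49613566  1.77083998 -0.68597616  0.63722563
 -0.62506516]
-1 [-0.05230349  0.32480878  0.27777368  1.98374182 -0.11694395  0.84808137
  1.96469229]
-1 [ 0.25937659  0.77520095 -0.08556021  1.58330314  0.08457     0.78671064
  1.81391269]
-1 [ 0.32196909  0.900626   -0.19434327  1.61605895  0.25288583  0.64967813
  1.67289524]
-1 [ 0.35328315  0.85409783 -0.19643278  1.75797756  0.28205601  0.55707624
  1.65763387]
```

```bash
python3 - <<'E'
from rig import ctrl
from vis import *
from scipy.spatial.transform import Rotation as Ro
q=(Ro.from_euler('z',np.deg2rad(186))*Ro.from_quat([1,0,0,0])).as_quat()
ctrl.line_to([.165,.43,.25],velocity=.2)
ctrl.move_ptp([.47,-.11,.2],q)
print(ctrl.state()["clock"])
ctrl.set_gripper(0,5)
ctrl.move_ptp([.65,-.164,.07],q)
s=ctrl.state(); print(s["clock"],s["tool_pos"],s["wrist_force"],s["width"])
f=ctrl.grab_frame("scene"); cv2.imwrite("pics/a1.png",f["image"][:,:,::-1])
E
```

```text
3.6333
5.9583 [ 0.6494001  -0.16401223  0.07061293] [ 0.28696797 -0.26859871  0.26928793] 0.004692957853841663
```

View pics/a1.png

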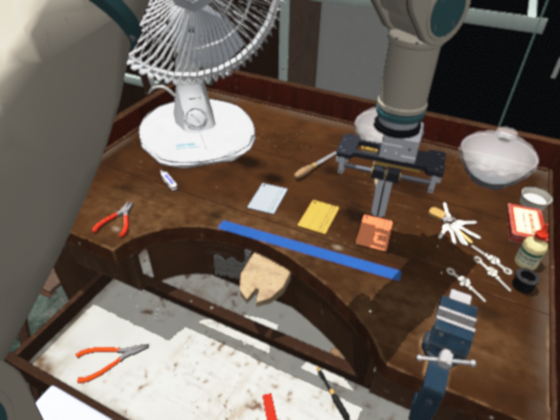

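The gripper is shut, with its tips at about (380,213) just above the copper sheet at (375,232). I press next and drag halfway.

```bash
python3 - <<'E'
from rig import ctrl
from vis import *
S=lambda m:(lambda s:print(m,round(s["clock"],2),s["tool_pos"].round(4),s["wrist_force"].round(1)))(ctrl.state())
ctrl.line_to([.65,-.164,.024],velocity=.08)
print(ctrl.line_to([.65,-.164,.004],velocity=.015,contact_N=8)); ctrl.pause(.2); S("press")
p=ctrl.state()["tool_pos"]; 
n=np.array([np.cos(np.deg2rad(4.5)),np.sin(np.deg2rad(4.5)),0])
if 3<abs(ctrl.state()["wrist_force"][2])<25:
    ctrl.line_to(p-.012*n,velocity=.03); S("drag1")
f=ctrl.grab_frame("side"); print(rect(f,"copper",.003,roi=(200,410,180,280)))
cv2.imwrite("pics/a2.png",f["image"][:,:,::-1])
E
```

```text
True
press 7.69 [ 0.65   -0.164   0.0144] [-0.5  0.6  5.5]
drag1 8.22 [ 0.637  -0.1651  0.0144] [-1.4  0.6  3.9]
(array([ 0.64871704, -0.16422656]), 6.368645191192627, array([96.43293762, 66.53903961]), (313, 196, 51, 20))
```

```bash
python3 - <<'E'
from rig import ctrl
from vis import *
S=lambda m:(lambda s:print(m,round(s["clock"],2),s["tool_pos"].round(4),s["wrist_force"].round(1)))(ctrl.state())
n=np.array([np.cos(np.deg2rad(4.5)),np.sin(np.deg2rad(4.5)),0])
p=ctrl.state()["tool_pos"]
print(ctrl.line_to(p-[0,0,.006],velocity=.01,contact_N=4)); S("press")
p=ctrl.state()["tool_pos"]; p[2]-=.0005
ctrl.line_to(p-.018*n,velocity=.03); S("drag2")
ctrl.line_to(p-.036*n,velocity=.03); S("drag3")
def look():
  for nme,r in(("side",(200,410,180,290)),("scene",(180,420,170,290))):
    f=ctrl.grab_frame(nme); c,a,s,_=rect(f,"copper",.003,roi=r); d=c-{"side":[.5587,-.0570],"scene":[.5565,-.0566]}[nme]
    print(nme,c,a,s,"x in tape",d@n[:2],"brass",rect(f,"brass",.003,roi=r)[0])
  return f
look()
ctrl.line_to(p-.036*n+[0,0,.08],velocity=.1); ctrl.pause(.3); S("up")
f=look(); cv2.imwrite("pics/a3.png",f["image"][:,:,::-1])
f=ctrl.grab_frame("wrist"); cv2.imwrite("pics/w3.png",f["image"][:,:,::-1])
E
```

```text
True
press 8.5 [ 0.637  -0.1652  0.0144] [-0.8  0.5  3.8]
drag2 9.25 [ 0.6188 -0.167   0.0143] [ 0.  -0.6  6.5]
drag3 10.0 [ 0.6008 -0.1683  0.0143] [ 1.6 -0.6  6.4]
side [ 0.61439441 -0.16814331] 7.096493721008301 [93.10710907 67.68566132] x in tape 0.046802518261549034 brass [ 0.65526477 -0.04454478]
scene [ 0.61271307 -0.16810394] 7.491899490356445 [92.24269104 63.07525253] x in tape 0.0472912890565674 brass [ 0.65416693 -0.04597943]
up 11.35 [ 0.6009 -0.168   0.0934] [ 0.2 -0.1  0.1]
side [ 0.61402441 -0.16654315] 4.655145645141602 [93.32300568 67.77337646] x in tape 0.046559210719776985 brass [ 0.6554834  -0.04452269]
scene [ 0.61274835 -0.16719899] 5.845602035522461 [93.07133484 63.15901566] x in tape 0.04739746041987795 brass [ 0.65422693 -0.04597595]
```

View pics/a3.png

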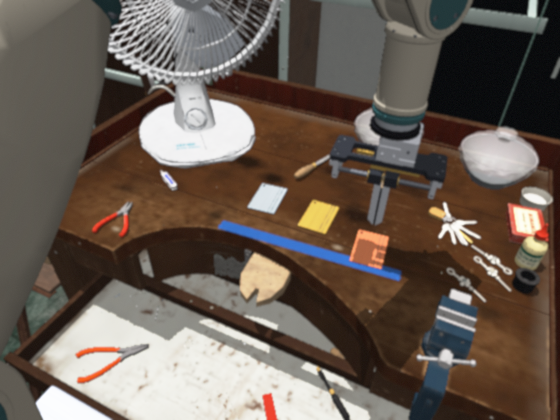

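View pics/w3.png

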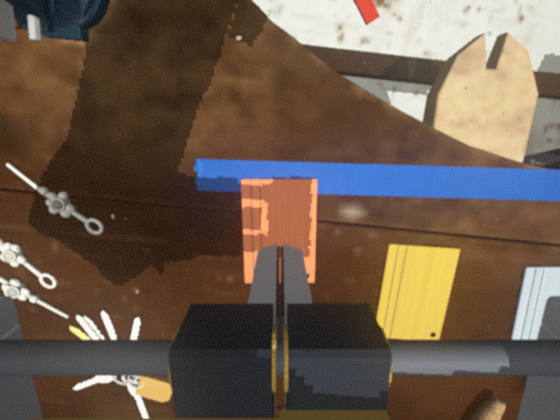

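The copper sheet's near edge (row ~178 in the wrist view) lies on the tape's middle line (tape rows ~161–193). It is parallel to the tape and the fingers are clear.

```bash
python3 -c "
from rig import ctrl
print(ctrl.hand_in())"
```

```text
the job is handed in; nothing more can be done
None
```

I slid the copper sheet over the bench until its near edge lay about 2 mm from the tape's middle line and within about 2° of parallel, by the last camera check. The fingers are clear of it, the brass sheet has not moved, the silver one was never touched, and the job is handed in; no verdict came back.

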